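# Tap the jar to the centre of the banding wheel

### The arm

A 6-joint arm with a two-finger parallel gripper is mounted at the origin on the work surface. World frame = base frame: x ahead of the robot, y to its left, z up, the work surface at z = 0. Lengths are in m, angles in rad, forces in N, time in s.
With the tool pointing down it reaches from about 0.325 to 0.85 m from the base axis. Payload 15.5 kg.
Tool frame: the origin (TCP) lies midway between the tips of the shut fingers; the grasp point (between the pads) lies grasp_offset behind it (grasp_offset is the distance from the TCP to the grasp point, in m); y points along the fingers, z is the direction in which the jaws open and shut, and the axes are right-handed (so a half turn about y gives the same grasp; the last joint's range is limited). The gripper opens to 91 mm and grips with 3 to 60 N. Pads are 32 mm wide; open, the fingers measure 118 mm over their backs; the gripper's body (76 mm by 178 mm) begins 60 mm behind the grasp point.
Start: joints at [-1.397, 0.494, 1.345, -0, 1.302, -0.096], TCP at [0.167, -0.602, 0.186] pointing down, gripper open.
Joint ranges: [-2.91, 2.91], [-0.82, 2.16], [0.22, 2.67], [-1.22, 4.37], [0.12, 2.79], [-3.08, 3.08]. Speed limits (rad/s): [1.89, 1.89, 2.57, 3.01, 3.01, 3.01].

### API

Orientations are given as a 3x3 rotation matrix whose columns are the frame's x, y, z axes.
In Python, from cell import * gives the robot as it stands.
- The arm moves only by the tool apply_moves, never from a script. Its arguments are lists of equal length, an entry for each row: "delta_pos": the shift along the tool's x, y, z in m, a list of three; "delta_rot": the turn, a rotation vector about the tool's x, y, z in rad, a list of three; "claw": the finger opening in m, from 0 to 0.0912. In form: {"delta_pos": [[x, y, z], ...], "delta_rot": [[rx, ry, rz], ...], "claw": [claw, ...]}. A call has 1 to 12 rows; each row is the pose to reach, as a shift and turn from the pose commanded when the call began, along the tool's axes at that moment; what a row does not reach only later rows make up. A row lasts 1/12 s, in which the tool goes at most 41.7 mm and 7.16 degrees, less where a joint would pass 70% of its speed; a pose out of reach is approached as far as the arm can. A call with a gripper value outside its range is refused whole. The fingers move at their own pace and stop on an object; the grip force is fixed at half the most. Time passes only in rows, so rows that repeat a pose let the fingers close. It gives the time, the measured TCP pose, the force and the opening at its end, in the units of the state.
- sense(): the state, without advancing time (a new reading comes with each control period).
- capture(name): name is "scene" or "top"; returns (picture, depth): 480x640x3 uint8, red, green, blue; 480x640 float32, m along the optical axis (not along the pixel's ray), 0 where there is no reading.
- get_calibration(name): a dict with "mtx" (3x3 intrinsics, pixels), "distortion" ([k1, k2, p1, p2, k3] as OpenCV has them; the pictures are not rectified), "position" and "orientation" of the camera in the world. Camera axes: x right, y down, z forward; pixel columns grow to the right and rows downward; lengths in m; the calibration is good to about 2 mm. A picture is of the moment at which its call begins. get_calibration takes no time and is no camera call.
- hand_in(): hands the job in, once; it reports no verdict.
Trained networks look in the newest picture that a camera, given by its name, has taken for a name from the list of things; names that differ only in an ending like _2 or _b are one class to them, and where a whole thing is asked for, a point or a joint stands for the part that bears it (a point fixed in the world has none). Each returns a list of dicts, best first, with "conf" (0 to 1); they miss things now and then, are a little off and sometimes report something else, mostly with a low value. They report only what shows in the picture. A call takes as long as a camera call. They do not tell look-alikes from the thing itself.
- regions_of(camera, query): "pixels" (480x640 bool, what is visible of it) and "xy" ([column, row] in pixels, amid what is visible of it).
- tip_of(camera, query): "xy" ([column, row] in pixels: a listed point, or the origin of a listed thing).
The state is a dict: "time": time; "q": joint angles; "qd": joint speeds; "joint_efforts": joint torques, N m; "ee_pos": TCP position; "eef_rot": TCP orientation; "force": force on the tool from outside, world axes, zero at the start; "wrist_torque": the same for the moment, N m; "grip_width": finger opening in m.
Only numpy, scipy, OpenCV 4.12 (cv2) and the standard library are available. Lean on these libraries where they do the work, as an engineer would, in place of code of your own. Each camera call takes 0.05 s, during which the arm holds its last target.

### The job

The squat terracotta jar stands off-centre on the small banding wheel. Tap it with the outside of the fingertips, gently and low on its belly, until it stands upright in the middle of the wheel head, centred to within about 5 mm, and then leave it alone. Do not lift it, tip it or knock it off, and leave the other things on the table where they are.

Things in the scene. Friction and masses are not known exactly. Their poses are not given: they have to be found in the camera images.
- jar: Squat terracotta jar, closed dark mouth, round about its z axis (up), 64 mm tall, 0.3 kg. Origin: centre of its underside. Flat foot of radius 24 mm: it tips when pushed high. Widest, radius 48 mm, 26 to 30 mm above the underside; neck radius 17 mm, lip 21 mm. A vertical finger with its tip 10 to 20 mm above the wheel head meets the widest part; there the jar slides, and stops with the finger.
- wheel_top (a point): Centre of the flat top of the banding wheel's head, over which the jar's axis must stand. The wheel is a dark steel pedestal fixed to the table; it does not turn. Head: disc of radius 70 mm, 12 mm thick, its top 100 mm above the table, with thin white rings of radius 30, 45 and 60 mm about the centre. Round foot of radius 62 mm.
- cup: Bystander: loose blue ceramic cup, rim radius 30 mm, 55 mm tall, on the table close beside the wheel. Origin at the centre of its underside.
- rib: Bystander: loose flat wooden throwing rib, 95 x 50 x 8 mm, on the table close beside the wheel. Origin at the centre of its underside.
- glaze: Bystander: loose amber glaze jar, radius 34 mm, 100 mm tall. Origin at the centre of its underside.
- mug: Bystander: loose pale mug, radius 40 mm, 85 mm tall, handle to its +y. Origin at the centre of its underside.
- brush: Bystander: loose brush, 190 mm long, lying along its x axis.
- bowl: Bystander: loose brown clay bowl, rim radius 60 mm, 50 mm tall. Origin at the centre of its underside.
- spool: Bystander: loose wooden spool, radius 22 mm, 52 mm tall. Origin at the centre of its underside.
There are look-alikes about, which are no part of the job. What is shaped like the jar but red, turquoise or yellow is not meant.

How it is judged:
By the outcome, as a careful person would: the job done as asked, in the order asked, and still so for the second after the job is handed in, with the robot touching nothing.
It also fails if it takes over 48 s, if anything falls off the work surface, if the arm or the gripper's body presses on something with over 40 N, if the wrist force passes 120 N, or if a joint passes its speed limit or range.

## Working session

There is one attempt and no reset: what is moved stays moved. The work goes in short steps, Python scripts to look and compute and a tool call to move; the robot and the scene stay as the last step left them, time stands still between calls to the robot, and variables do not carry over. Pictures are saved under pics/ and viewed, and the job is handed in when it is done.

Besides the shell and the picture viewer there is one more tool, called as name(argument=value, ...) on one line, values as JSON. apply_moves: Moves the arm, as the interface text tells. Its arguments: {"type":"object","properties":{"delta_pos":{"type":"array","items":{"type":"array","items":{"type":"number"}}},"delta_rot":{"type":"array","items":{"type":"array","items":{"type":"number"}}},"claw":{"type":"array","items":{"type":"number"}}},"required":["delta_pos","delta_rot","claw"]}

```bash
ls; mkdir -p pics; python3 - <<'E'
from cell import *
import cv2,numpy as np
s=sense(); print(s['time'],s['ee_pos'],s['eef_rot'],s['grip_width'],s['force'])
for n in("scene","top"):
    p,d=capture(n); cv2.imwrite(f'pics/{n}0.png',p[:,:,::-1]); np.savez(f'{n}0.npz',p=p,d=d)
    c=get_calibration(n); print(n,c)
    for q in("jar","wheel_top"):
        for r in tip_of(n,q)[:6]: print(n,q,r['xy'],r['conf'])
E
```

```text
pics
0.0 [ 0.16651137 -0.60198041  0.18582431] [[-9.63826456e-01 -2.12454066e-04  2.66530518e-01]
 [-2.66530578e-01  1.19867450e-03 -9.63825718e-01]
 [-1.14714644e-04 -9.99999259e-01 -1.21193970e-03]] 0.09121895691015881 [-1.02202854  0.18549515 -0.01897274]
scene {'mtx': array([[470.02343556,   0.        , 320.51789625],
       [  0.        , 470.02343556, 246.23103616],
       [  0.        ,   0.        ,   1.        ]]), 'distortion': array([-0.05053413,  0.        ,  0.        ,  0.        ,  0.        ]), 'position': array([1.12546432, 0.23891921, 1.19830201]), 'orientation': array([[-0.40124492,  0.79503139, -0.45489295],
       [ 0.91594475,  0.34451148, -0.20580828],
       [-0.00690819, -0.49923634, -0.86643832]])}
scene jar [336.3, 219.6] 0.94
scene jar [382.1, 341.3] 0.76
scene jar [362.4, 270.0] 0.74
scene jar [294.5, 217.8] 0.71
scene jar [318.4, 254.4] 0.62
scene jar [267.5, 246.2] 0.62
scene wheel_top [319.7, 260.9] 0.81
top {'mtx': array([[536.6869409 ,   0.        , 317.15749941],
       [  0.        , 536.6869409 , 242.72175172],
       [  0.        ,   0.        ,   1.        ]]), 'distortion': array([-0.0399157,  0.       ,  0.       ,  0.       ,  0.       ]), 'position': array([ 0.46210106, -0.03578372,  1.42517858]), 'orientation': array([[ 0.00214642, -0.99878111,  0.0493121 ],
       [-0.99987692, -0.00137715,  0.01562867],
       [-0.01554171, -0.04933958, -0.99866113]])}
top jar [320.6, 223.9] 0.96
top jar [386.3, 230.6] 0.93
top jar [321.6, 293.6] 0.84
top jar [376.3, 281.0] 0.68
top jar [232.2, 180.4] 0.55
top wheel_top [314.2, 217.0] 0.8
```

View pics/scene0.png

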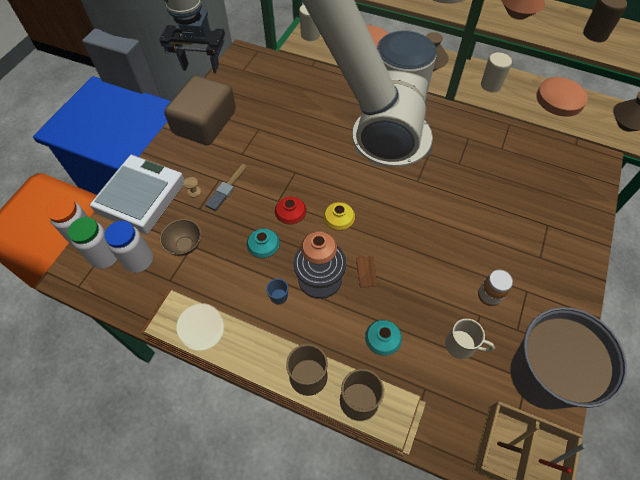

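View pics/top0.png

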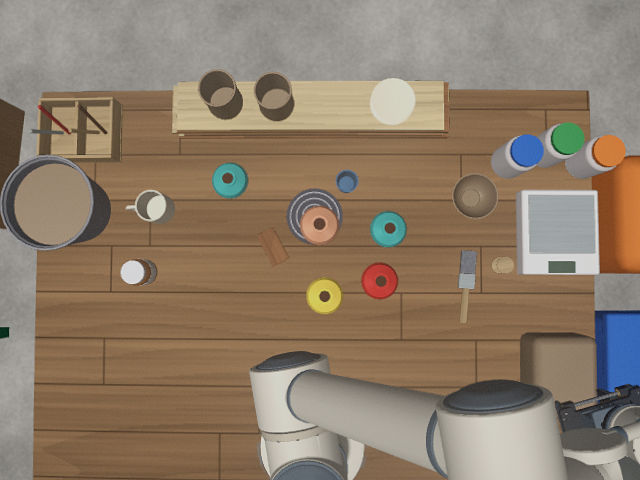

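```bash
python3 - <<'E'
import cv2
for n,(x,y) in dict(top=(320,230),scene=(330,250)).items():
    p=cv2.imread(f'pics/{n}0.png'); c=p[y-75:y+75,x-100:x+100]
    cv2.imwrite(f'pics/{n}0c.png',cv2.resize(c,None,fx=4,fy=4,interpolation=cv2.INTER_CUBIC))
E
```

```text
(no output)
```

View pics/top0c.png

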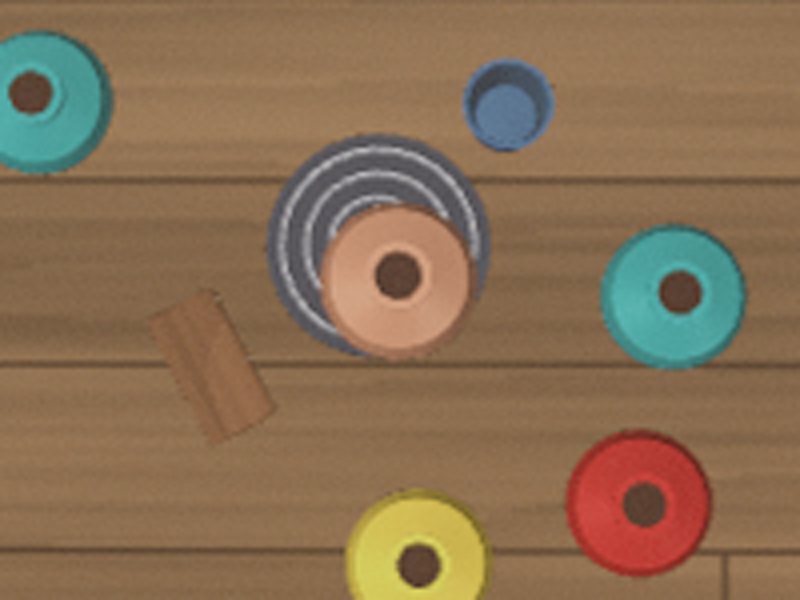

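View pics/scene0c.png

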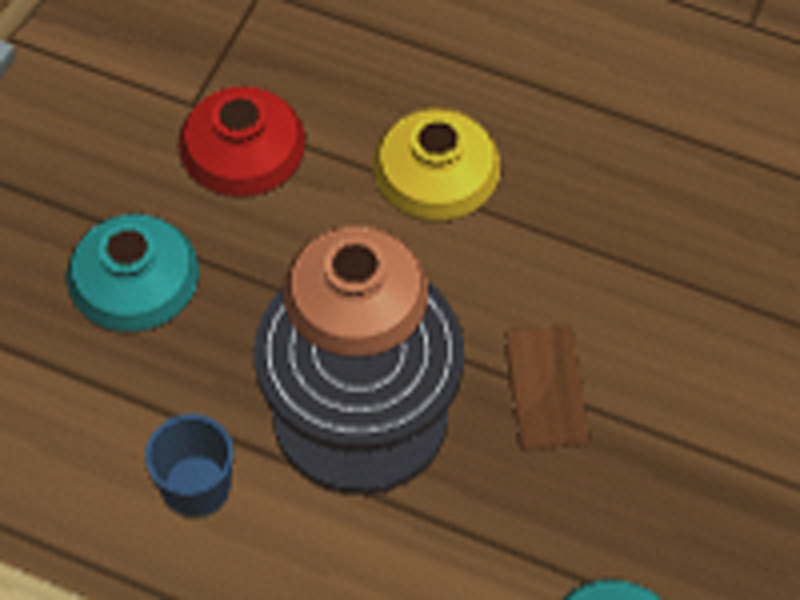

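The top picture shows the terracotta jar on the wheel at (319,224), with wheel_top hidden near (315,216). Five things could be taken for the jar:
- terracotta, on the wheel: (319,224)
- yellow: (324,296)
- red: (380,281)
- turquoise: (388,229)
- turquoise: (230,180)

The jar I want is the terracotta one at (319,224), confirmed in both crops. The cup is at (347,181) and the rib at (272,246), both beside the wheel.

```bash
cat > h.py <<'E'
from cell import *
import cv2,numpy as np
from scipy.optimize import least_squares
def unproj(n,uv,z):
    c=get_calibration(n); k=cv2.undistortPoints(np.float64(uv).reshape(-1,1,2),c['mtx'],c['distortion'])[:,0]
    d=np.c_[k,np.ones(len(k))]@c['orientation'].T; p=c['position']
    return (p+d*((z-p[2])/d[:,2])[:,None])[:,:2]
def fitc(P,r):
    f=least_squares(lambda c:np.hypot(*(P-c[:2]).T)-r,np.median(P,0),loss='soft_l1',f_scale=.001); 
    return f.x,np.std(f.fun)
def jar(n,p,guess):
    hsv=cv2.cvtColor(p,cv2.COLOR_RGB2HSV).astype(int)
    x,y=map(int,guess)
    m=((hsv[...,0]<=14)&(hsv[...,1]>85)&(hsv[...,1]<190)&(hsv[...,2]>125)).astype(np.uint8)
    w=np.zeros_like(m); w[y-40:y+40,x-40:x+40]=1; m*=w
    m=cv2.morphologyEx(m,cv2.MORPH_OPEN,np.ones((3,3)))
    cs,_=cv2.findContours(m,cv2.RETR_EXTERNAL,cv2.CHAIN_APPROX_NONE)
    c=cv2.convexHull(max(cs,key=cv2.contourArea))[:,0]
    return m,c
E
python3 - <<'E'
from h import *
p=np.load('top0.npz')['p'];d=np.load('top0.npz')['d']
hsv=cv2.cvtColor(p,cv2.COLOR_RGB2HSV)
for u,v in((319,236),(305,226),(330,222),(300,210),(320,245),(272,246)): print(u,v,hsv[v,u],d[v,u])
m,c=jar('top',p,(319,224)); print(m.sum())
cs,_=cv2.findContours(m,0,1); cc=max(cs,key=cv2.contourArea)[:,0]
P=unproj('top',cc,.128); print('jar free', least_squares(lambda c:np.hypot(*(P-c[:2]).T)-c[2],[*P.mean(0),.048]).x, fitc(P,.0475))
# wheel: rings
g=hsv[...,2].astype(int); s=hsv[...,1]
yy,xx=np.mgrid[:480,:640]
near=np.hypot(xx-314.5,yy-216)<27
XY=unproj('top',np.c_[xx[near],yy[near]],.1)
V=g[near].astype(float);S=s[near]
ok=(S<60)
jm=cv2.dilate(m,np.ones((5,5)))[near]==0
def cost(c):
    r=np.hypot(*(XY-c).T); t=sum(np.exp(-((r-R)/.0015)**2) for R in(.03,.045,.06))
    k=ok&jm&(r<.066); return -np.corrcoef(t[k],V[k])[0,1]
c0=unproj('top',[[314.5,216]],.1)[0]
best=min(((cost(c0+[a,b]),a,b) for a in np.arange(-.01,.0101,.0005) for b in np.arange(-.01,.0101,.0005)))
print('rings',best,c0+best[1:])
# wheel outline: low saturation
w=((s<70)&near).astype(np.uint8)
cs,_=cv2.findContours(w,0,1); cc=max(cs,key=cv2.contourArea)[:,0]
far=cc[np.hypot(*(cc-[319.5,225]).T)>24]
print('outline',fitc(unproj('top',far,.1),.0693),len(far))
# scene cross-check
p=np.load('scene0.npz')['p'];hs=cv2.cvtColor(p,cv2.COLOR_RGB2HSV)
XYs=None
n2=np.hypot(xx-320,yy-262)<32
U=unproj('scene',np.c_[xx[n2],yy[n2]],.1); V2=hs[...,2][n2].astype(float);S2=hs[...,1][n2]
def cost2(c):
    r=np.hypot(*(U-c).T); t=sum(np.exp(-((r-R)/.0015)**2) for R in(.03,.045,.06))
    k=(S2<90)&(r<.066)&(yy[n2]>262); return -np.corrcoef(t[k],V2[k])[0,1]
b=min(((cost2(c0+[a,b]),a,b) for a in np.arange(-.012,.0121,.0005) for b in np.arange(-.012,.0121,.0005)))
print('scene rings',b,c0+b[1:])
for n in('top','scene'):
  capture(n)
  for q in('cup','rib','spool','brush'):
    for r in tip_of(n,q)[:2]: print(n,q,r['xy'],r['conf'],unproj(n,[r['xy']],0))
# lookalikes
for n,uv in(('yellow',(324,296)),('red',(380,281)),('turq',(388,229))): print(n,unproj('top',[uv],.04))
E
```

```text
319 236 [ 11 108 198] 1.2810147
305 226 [ 12  97 208] 1.2832327
330 222 [ 11 113 183] 1.283218
300 210 [133  19  94] 1.3345084
320 245 [ 14 113 115] 1.4259192
272 246 [ 12 123 143] 1.4160795
1152
jar free [ 0.56871367 -0.01836139  0.04506277] (array([ 0.56868871, -0.01889932]), np.float64(0.0014599287345179214))
rings (np.float64(-0.9002143436867862), np.float64(0.0005000000000000091), np.float64(0.0005000000000000091)) [ 0.59435162 -0.00781398]
outline (array([ 0.59020315, -0.01014118]), np.float64(0.0019027553038074364)) 96
scene rings (np.float64(-0.9277892015338325), np.float64(-0.00049999999999999), np.float64(0.0025000000000000126)) [ 0.59335162 -0.00581398]
top cup [344.7, 184.1] 0.58 [[ 0.68945722 -0.08677111]]
top rib [146.1, 274.0] 0.71 [[0.44804171 0.4441361 ]]
top spool [498.9, 265.9] 0.72 [[ 0.47159744 -0.49563149]]
top brush [464.7, 286.9] 0.9 [[ 0.41598535 -0.40413854]]
scene cup [275.8, 296.0] 0.76 [[ 0.69188525 -0.09567786]]
scene rib [366.0, 270.7] 0.98 [[0.51856745 0.10585304]]
scene rib [319.0, 259.8] 0.26 [[ 0.53960446 -0.03156102]]
scene spool [195.8, 190.4] 0.77 [[ 0.46634203 -0.49193396]]
scene brush [232.4, 187.3] 0.88 [[ 0.4094961 -0.3902269]]
yellow [[ 0.39330618 -0.03200413]]
red [[ 0.43212635 -0.17600719]]
turq [[ 0.56625496 -0.19712769]]
```

```bash
cat >> h.py <<'E'
def mouth(p,guess,rad=12):
    hsv=cv2.cvtColor(p,cv2.COLOR_RGB2HSV).astype(int); x,y=map(int,guess)
    w=np.zeros(p.shape[:2],bool); yy,xx=np.mgrid[:480,:640]; w=np.hypot(xx-x,yy-y)<rad
    wt=np.clip(170-hsv[...,2],0,70)*w   # weight dark pixels
    return np.array([(xx*wt).sum(),(yy*wt).sum()])/wt.sum()
def proj(n,X):
    c=get_calibration(n); R=c['orientation'].T
    return cv2.projectPoints(np.float64(X).reshape(-1,1,3),cv2.Rodrigues(R)[0],-R@c['position'],c['mtx'],c['distortion'])[0][:,0]
T=np.linspace(0,2*np.pi,73)
def circ(x,y,r,z): return np.c_[x+r*np.cos(T),y+r*np.sin(T),np.full(73,z)]
def overlay(n,p,name,j,w,box):
    x0,y0,x1,y1=box; k=4; im=cv2.resize(p[y0:y1,x0:x1,::-1],None,fx=k,fy=k,interpolation=cv2.INTER_CUBIC)
    def dr(C,col): cv2.polylines(im,[np.int32(np.round((proj(n,C)-[x0,y0]+.5)*k))],True,col,1)
    for r in(.03,.045,.06,.07): dr(circ(*w,r,.1),(0,255,0))
    dr(circ(*j,.048,.128),(255,0,0)); dr(circ(*j,.021,.164),(255,255,0))
    cv2.imwrite(name,im)
E
python3 - <<'E'
from h import *
p=np.load('top0.npz')['p'];q=np.load('scene0.npz')['p']
a=mouth(p,(319.5,224),7);b=mouth(q,(319,241),9); print(a,b)
print(unproj('top',[a],.163),unproj('scene',[b],.163), 'sil',unproj('top',[[318.9,225]],.128))
j=unproj('top',[a],.163)[0]
overlay('top',p,'pics/ov_t.png',j,(.5943,-.0078),(260,180,380,270))
overlay('scene',q,'pics/ov_s.png',unproj('scene',[b],.163)[0],(.5934,-.0058),(260,210,380,300))
t=cv2.imread('pics/ov_t.png');s=cv2.imread('pics/ov_s.png');cv2.imwrite('pics/ov.png',cv2.resize(np.vstack([t,s]),(400,600),interpolation=cv2.INTER_AREA))
E
```

```text
[319.00625347 223.43941078] [317.9422228  241.52778499]
[[ 0.5699762  -0.02029531]] [[ 0.57182049 -0.01861273]] sil [[ 0.56917246 -0.01961569]]
```

View pics/ov_t.png

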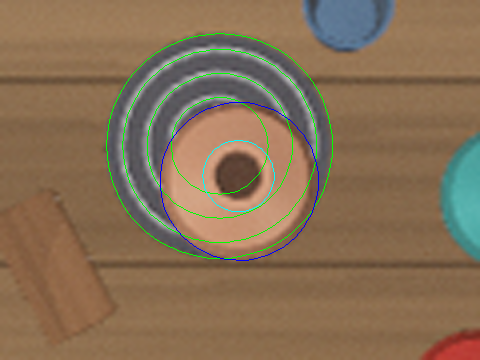

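View pics/ov_s.png

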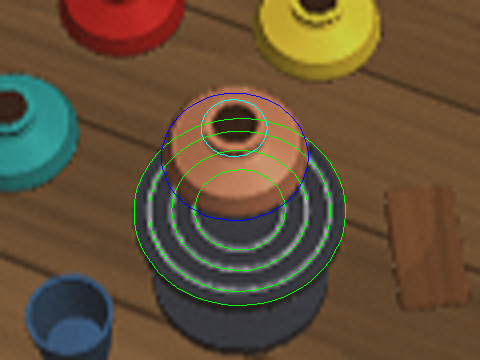

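```bash
cat >> h.py <<'E'
from scipy.spatial.transform import Rotation as Ro
def delta(pos,zang=None):
    s=sense(); R=np.array(s['eef_rot']); dp=R.T@(np.array(pos)-s['ee_pos'])
    if zang is None: return dp.round(4)
    z=np.array([np.cos(zang),np.sin(zang),0]);y=np.array([0,0,-1.]);x=np.cross(y,z)
    return dp.round(4), Ro.from_matrix(R.T@np.c_[x,y,z]).as_rotvec().round(4)
E
python3 - <<'E'
from h import *
import cell
print([n for n in dir(cell) if 'off' in n.lower()], getattr(cell,'grasp_offset',None))
d=np.array([.0233,.0126]);d/=np.linalg.norm(d);print(d,np.degrees(np.arctan2(d[1],d[0])))
pre=np.array([.571,-.0193])-.0815*d;print(pre, delta([*pre,.24],np.arctan2(d[1],d[0])),sense()['time'])
E
```

```text
['grasp_offset'] 0.0188
[0.87962114 0.47567495] 28.40330499339585
[ 0.49931088 -0.05806751] (array([-0.4658, -0.0536, -0.4359]), array([-0.0000e+00, -1.7967e+00,  1.0000e-04])) 0.8
```

apply_moves(delta_pos=[[0, -0.04, 0], [-0.466, -0.054, -0.436], [-0.466, -0.054, -0.436], [-0.466, -0.054, -0.436], [-0.466, -0.054, -0.436], [-0.466, -0.054, -0.436], [-0.466, -0.054, -0.436], [-0.466, -0.054, -0.436], [-0.466, -0.054, -0.436], [-0.466, -0.054, -0.436], [-0.466, -0.054, -0.436], [-0.466, -0.054, -0.436]], delta_rot=[[0, 0, 0], [0, -1.797, 0], [0, -1.797, 0], [0, -1.797, 0], [0, -1.797, 0], [0, -1.797, 0], [0, -1.797, 0], [0, -1.797, 0], [0, -1.797, 0], [0, -1.797, 0], [0, -1.797, 0], [0, -1.797, 0]], claw=[0, 0, 0, 0, 0, 0, 0, 0, 0, 0, 0, 0])

```text
time: 1.8
ee_pos: [0.4063, -0.2096, 0.2368]
eef_rot: [[0.08, 0.001, 0.997], [-0.997, -0.0, 0.08], [0.0, -1.0, 0.001]]
force: [0.6, -0.7, 0.6]
grip_width: 0.0142
```

```bash
python3 - <<'E'
from h import *
print(delta([.4993,-.0581,.24],np.radians(28.4)),sense()['ee_pos'],sense()['q'])
E
```

```text
(array([-0.1436, -0.0032,  0.1048]), array([-4.000e-04, -4.157e-01,  5.000e-04])) [ 0.40629434 -0.20961324  0.23679646] [-6.07061158e-01  2.01395869e-01  1.66383660e+00  3.26628178e-05
  1.27570038e+00 -6.87022127e-01]
```

apply_moves(delta_pos=[[-0.144, -0.003, 0.105], [-0.144, -0.003, 0.105], [-0.144, -0.003, 0.105], [-0.144, -0.003, 0.105], [-0.144, -0.003, 0.105], [-0.144, -0.003, 0.105], [-0.144, -0.003, 0.105], [-0.144, -0.003, 0.105]], delta_rot=[[0, -0.416, 0], [0, -0.416, 0], [0, -0.416, 0], [0, -0.416, 0], [0, -0.416, 0], [0, -0.416, 0], [0, -0.416, 0], [0, -0.416, 0]], claw=[0, 0, 0, 0, 0, 0, 0, 0])

```text
time: 2.47
ee_pos: [0.4992, -0.0608, 0.2394]
eef_rot: [[0.47, -0.0, 0.883], [-0.883, -0.0, 0.47], [0.0, -1.0, -0.0]]
force: [-0.5, -0.8, -0.1]
grip_width: 0.0002
```

```bash
python3 - <<'E'
from h import *
print(delta([.4993,-.0581,.115],np.radians(28.4)),sense()['ee_pos'])
E
```

```text
(array([-0.0024,  0.1244,  0.0014]), array([ 0.0004, -0.0065,  0.    ])) [ 0.49921684 -0.06081439  0.23943734]
```

apply_moves(delta_pos=[[0, 0.04, 0], [0, 0.08, 0], [0, 0.11, 0], [0, 0.124, 0], [0, 0.124, 0], [0, 0.124, 0]], delta_rot=[[0, 0, 0], [0, 0, 0], [0, 0, 0], [0, 0, 0], [0, 0, 0], [0, 0, 0]], claw=[0, 0, 0, 0, 0, 0])

```text
time: 2.97
ee_pos: [0.4991, -0.0611, 0.1155]
eef_rot: [[0.469, -0.001, 0.883], [-0.883, 0.0, 0.469], [-0.001, -1.0, -0.001]]
force: [0.2, -0.3, 1.6]
grip_width: 0.0006
```

```bash
python3 - <<'E'
from h import *
print(sense()['ee_pos'],sense()['force'])
for n,b in(('top',(260,180,380,270)),('scene',(260,190,400,295))):
    p,d=capture(n); x0,y0,x1,y1=b
    cv2.imwrite(f'pics/{n}1.png',cv2.resize(p[y0:y1,x0:x1,::-1],None,fx=4,fy=4,interpolation=cv2.INTER_CUBIC))
E
```

```text
[ 0.49913819 -0.06110583  0.11554162] [ 0.22213742 -0.29591754  1.59130988]
```

View pics/scene1.png

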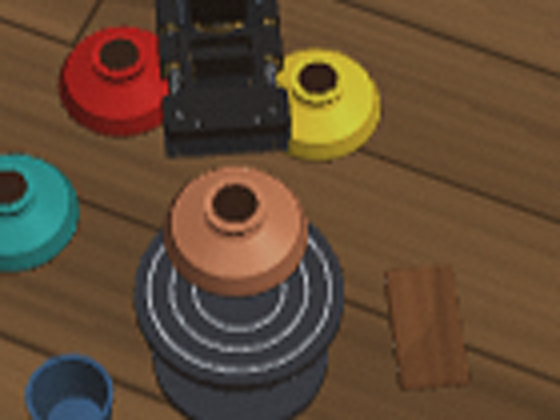

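View pics/top1.png

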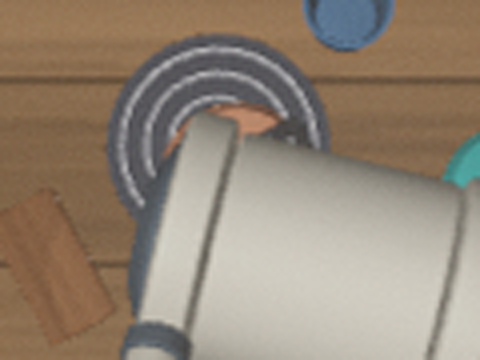

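The scene view (crop) shows the shut fingers and gripper behind the jar on the robot side. The jar hasn't moved, with its mouth at about (318,241). The top view is blocked by the arm, so I'll approach slowly.

apply_moves(delta_pos=[[-0.003, 0, 0.006], [-0.003, 0, 0.012], [-0.003, 0, 0.015], [-0.003, 0, 0.017], [-0.003, 0, 0.0185], [-0.003, 0, 0.02], [-0.003, 0, 0.0215], [-0.003, 0, 0.023], [-0.003, 0, 0.0245], [-0.003, 0, 0.026], [-0.003, 0, 0.026], [-0.003, 0, 0.026]], delta_rot=[[0, 0, 0], [0, 0, 0], [0, 0, 0], [0, 0, 0], [0, 0, 0], [0, 0, 0], [0, 0, 0], [0, 0, 0], [0, 0, 0], [0, 0, 0], [0, 0, 0], [0, 0, 0]], claw=[0, 0, 0, 0, 0, 0, 0, 0, 0, 0, 0, 0])

```text
time: 4.07
ee_pos: [0.5213, -0.0452, 0.1154]
eef_rot: [[0.471, -0.0, 0.882], [-0.882, -0.0, 0.471], [0.0, -1.0, -0.0]]
force: [-0.2, 0.0, -0.2]
grip_width: 0.0005
```

```bash
cat > look.py <<'E'
from h import *
import sys
tag=sys.argv[1]; s=sense(); print(s['time'],s['ee_pos'],s['force'])
p,d=capture('scene')
b=mouth(p,[float(v) for v in sys.argv[2:4]],9); b=mouth(p,b,9)
j=unproj('scene',[b],.163)[0]; w=np.array([.5934,-.0058]); print('mouth',b,'jar',j,'need',w-j)
overlay('scene',p,f'pics/s{tag}.png',j,w,(260,190,400,295))
E
python3 look.py 2 318 241
```

```text
4.0667 [ 0.52126132 -0.04521336  0.11544787] [-0.18118406  0.00265148 -0.21724039]
mouth [317.1692724  237.76225195] jar [ 0.56233605 -0.02496927] need [0.03106395 0.01916927]
```

View pics/s2.png

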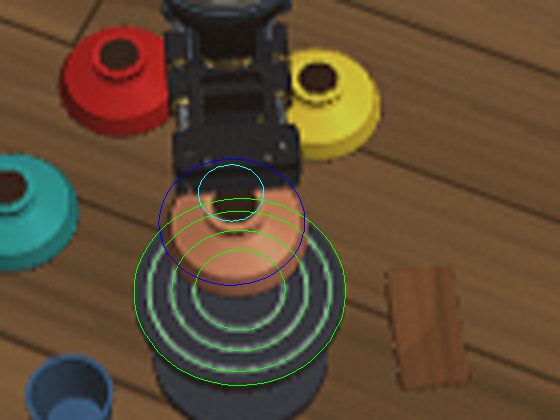

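```bash
cat >> h.py <<'E'
P0=None
def track(p,ref=None):
    """sub-pixel shift of the jar's lower outline (colour edge) vs the first scene picture -> world shift"""
    def red(im): 
        f=im.astype(np.float32); return np.clip(f[...,0]-f[...,2]-10,0,60)
    r=red(np.load('scene0.npz')['p']); q=red(p)
    c=get_calibration('scene')
    yy,xx=np.mgrid[252:275,296:345].astype(np.float32)   # band in new image
    def f(s):
        # world shift s -> pixel shift at jar front
        a=proj('scene',[[.60,-.0193,.12],[.60+s[0],-.0193+s[1],.12]]); du=a[1]-a[0]
        return du
    best=None
    def res(s):
        du=f(s); # reference patch (jar front, y 244..268) moved by du
        Y,X=np.mgrid[243:270,298:340].astype(np.float32)
        A=r[243:270,298:340]; B=cv2.remap(q,X+np.float32(du[0]),Y+np.float32(du[1]),cv2.INTER_LINEAR)
        return (A-B).ravel()/10
    sols=[least_squares(res,s0,diff_step=.02,x_scale=.005) for s0 in([.001,.001],[.008,.004],[.015,.008],[.022,.012])]
    b=min(sols,key=lambda o:o.cost); return b.x,b.cost
E
python3 - <<'E'
from h import *
p,_=capture('scene'); print(track(p))
p=cv2.imread('pics/scene0.png')[:,:,::-1]; print(track(p))
E
```

```text
(array([1.53994365e-04, 2.78171419e-05]), np.float32(4.890859))
(array([0.001, 0.001]), np.float32(115.30802))
```

```bash
sed -i 's/sols=\[least.*$/from scipy.optimize import minimize; sols=[minimize(lambda s:float((res(s*.01)**2).sum()),np.array(s0)*100,method="Nelder-Mead",options=dict(initial_simplex=np.array([s0,np.add(s0,[.004,0]),np.add(s0,[0,.004])])*100)) for s0 in([.0,.0],[.008,.004],[.015,.008],[.022,.012])]/; s/b=min(sols,key=lambda o:o.cost); return b.x,b.cost/b=min(sols,key=lambda o:o.fun); return b.x*.01,b.fun/' h.py
python3 - <<'E'
from h import *
p,_=capture('scene'); print(track(p))
p=cv2.imread('pics/scene0.png')[:,:,::-1]; print(track(p))
E
```

```text
(array([0., 0.]), np.float64(5.710000038146973))
(array([0., 0.]), np.float64(0.0))
```

apply_moves(delta_pos=[[0, 0, 0.001], [0, 0, 0.002], [0, 0, 0.003], [0, 0, 0.004], [0, 0, 0.005], [0, 0, 0.006], [0, 0, 0.007], [0, 0, 0.008], [0, 0, 0.009], [0, 0, 0.01], [0, 0, 0.01]], delta_rot=[[0, 0, 0], [0, 0, 0], [0, 0, 0], [0, 0, 0], [0, 0, 0], [0, 0, 0], [0, 0, 0], [0, 0, 0], [0, 0, 0], [0, 0, 0], [0, 0, 0]], claw=[0, 0, 0, 0, 0, 0, 0, 0, 0, 0, 0])

```text
time: 5.13
ee_pos: [0.5301, -0.0405, 0.1155]
eef_rot: [[0.471, -0.0, 0.882], [-0.882, -0.0, 0.471], [-0.0, -1.0, -0.0]]
force: [-0.9, 0.2, 1.8]
grip_width: 0.0005
```

```bash
python3 - <<'E'
from h import *
p,_=capture('scene'); print(track(p),sense()['ee_pos'])
overlay('scene',p,'pics/s3.png',(.571,-.0193),(.5934,-.0058),(260,190,400,295))
E
```

```text
(array([-2.74497271e-05, -5.64197302e-05]), np.float64(6.800478458404541)) [ 0.53006701 -0.0404983   0.11547967]
```

View pics/s3.png

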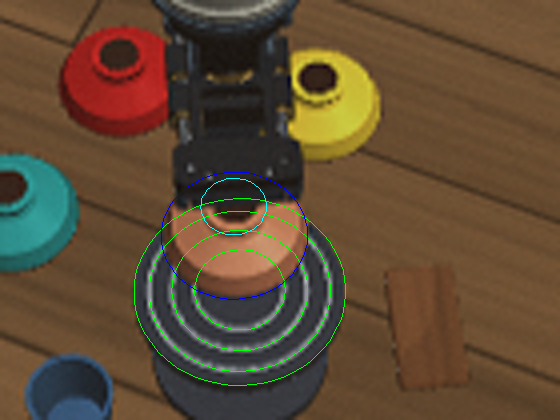

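Still no contact, though by my estimate there should be. I'll check with the depth data before going further.

```bash
cat >> h.py <<'E'
def cloud(n,d,box):
    x0,y0,x1,y1=box; yy,xx=np.mgrid[y0:y1,x0:x1]; z=d[y0:y1,x0:x1].ravel(); c=get_calibration(n)
    k=cv2.undistortPoints(np.c_[xx.ravel(),yy.ravel()].astype(float).reshape(-1,1,2),c['mtx'],c['distortion'])[:,0]
    P=(np.c_[k,np.ones(len(k))]*z[:,None])@c['orientation'].T+c['position']; return P.reshape(y1-y0,x1-x0,3)
E
python3 - <<'E'
from h import *
np.set_printoptions(precision=3,suppress=True)
# reference jar clouds
for n,b in(('top',(290,195,350,255)),('scene',(285,220,355,285))):
    z=np.load(n+'0.npz'); C=cloud(n,z['d'],b); m,_=jar(n,z['p'],(319,224) if n=='top' else (319,247)); m=m[b[1]:b[3],b[0]:b[2]]>0
    P=C[m]; print(n,len(P),'z',np.percentile(P[:,2],[2,50,98]),'x',np.percentile(P[:,0],[1,50,99]),'y',np.percentile(P[:,1],[1,50,99]))
    # cone fit: r from axis vs z linear between (48,.130) and ~(17,.15)
    u=P[(P[:,2]>.131)&(P[:,2]<.150)]
    f=least_squares(lambda c:np.hypot(*(u[:,:2]-c[:2]).T)-(c[2]-c[3]*(u[:,2]-.13)),[.57,-.02,.048,1.5],loss='soft_l1',f_scale=.002); print('cone',f.x,len(u),np.std(f.fun))
p,d=capture('scene'); np.savez('s3.npz',p=p,d=d)
C=cloud('scene',d,(260,190,400,295))
for (u,v) in((318,212),(318,220),(318,228),(318,232),(305,232),(330,232),(318,236),(318,240),(305,240),(332,240),(318,260)): print(u,v,p[v,u],C[v-190,u-260])
E
```

```text
top 1037 z [0.128 0.145 0.167] x [0.525 0.565 0.612] y [-0.061 -0.018  0.024]
cone [ 0.571 -0.021  0.052  1.212] 784 0.004306911250783846
scene 673 z [0.13  0.145 0.166] x [0.451 0.578 0.611] y [-0.062 -0.007  0.027]
cone [ 0.569 -0.019  0.054  1.292] 525 0.004153155818537831
318 212 [27 21 16] [ 0.548 -0.028  0.259]
318 220 [29 25 20] [ 0.55  -0.027  0.228]
318 228 [43 40 39] [ 0.593 -0.008  0.265]
318 232 [42 39 40] [ 0.602 -0.004  0.264]
305 232 [43 41 41] [ 0.614 -0.032  0.263]
330 232 [39 37 36] [0.592 0.022 0.265]
318 236 [28 23 19] [ 0.61 -0.    0.26]
318 240 [38 37 37] [ 0.604 -0.004  0.23 ]
305 240 [34 35 36] [ 0.617 -0.032  0.232]
332 240 [110  73  56] [0.588 0.026 0.225]
318 260 [111  70  49] [ 0.609 -0.002  0.138]
```

```bash
python3 - <<'E'
from h import *
np.set_printoptions(precision=3,suppress=True)
z=np.load('s3.npz');p,d=z['p'],z['d']
C=cloud('scene',d,(260,190,400,295))
for u in(308,318,328):
  for v in range(230,252,1): print(u,v,p[v,u],C[v-190,u-260])
s=sense(); print(s['q'],s['ee_pos'],s['joint_efforts'],s['wrist_torque'],s['force'])
x0,y0=280,200
cv2.imwrite('pics/s3z.png',cv2.resize(p[200:270,280:370,::-1],None,fx=8,fy=8,interpolation=cv2.INTER_CUBIC))
E
```

```text
308 230 [42 40 40] [ 0.606 -0.028  0.263]
308 231 [51 49 50] [ 0.609 -0.026  0.264]
308 232 [72 71 72] [ 0.61  -0.026  0.262]
308 233 [39 37 38] [ 0.612 -0.025  0.26 ]
308 234 [41 40 39] [ 0.617 -0.023  0.265]
308 235 [42 40 39] [ 0.618 -0.022  0.263]
308 236 [30 26 21] [ 0.621 -0.021  0.263]
308 237 [31 27 23] [ 0.621 -0.021  0.259]
308 238 [31 29 29] [ 0.619 -0.022  0.251]
308 239 [38 37 39] [ 0.619 -0.022  0.246]
308 240 [36 39 40] [ 0.613 -0.026  0.229]
308 241 [48 40 40] [ 0.613 -0.026  0.224]
308 242 [113  78  60] [ 0.616 -0.025  0.225]
308 243 [162 102  72] [ 0.579 -0.044  0.15 ]
308 244 [161 103  73] [ 0.58  -0.043  0.147]
308 245 [159 102  71] [ 0.583 -0.042  0.146]
308 246 [158  99  68] [ 0.586 -0.041  0.147]
308 247 [161 102  74] [ 0.589 -0.039  0.148]
308 248 [161 102  71] [ 0.59  -0.039  0.145]
308 249 [164 104  74] [ 0.594 -0.037  0.148]
308 250 [162 103  73] [ 0.595 -0.037  0.143]
308 251 [162 103  72] [ 0.598 -0.035  0.145]
318 230 [44 42 41] [ 0.598 -0.006  0.265]
318 231 [42 40 40] [ 0.6   -0.005  0.264]
318 232 [42 39 40] [ 0.602 -0.004  0.264]
318 233 [44 42 40] [
[... 1146 characters left out ...]
8 239 [30 30 33] [0.592 0.017 0.23 ]
328 240 [98 65 51] [0.593 0.018 0.227]
328 241 [193 124  86] [0.553 0.001 0.15 ]
328 242 [188 121  85] [0.556 0.003 0.15 ]
328 243 [187 120  85] [0.559 0.004 0.15 ]
328 244 [189 123  87] [0.561 0.005 0.149]
328 245 [189 121  86] [0.564 0.006 0.149]
328 246 [192 126  91] [0.566 0.007 0.149]
328 247 [197 131  95] [0.57  0.008 0.15 ]
328 248 [198 133  99] [0.573 0.01  0.151]
328 249 [197 136 100] [0.575 0.011 0.15 ]
328 250 [199 141 105] [0.574 0.011 0.144]
328 251 [200 143 108] [0.578 0.012 0.146]
[-0.189  0.449  1.661 -0.     1.031 -0.679] [ 0.53  -0.041  0.115] [  0.205 -75.103 -30.333   0.111  -0.068   0.014] [-0.074 -0.06   0.018] [-0.69  -1.083  1.716]
```

View pics/s3z.png

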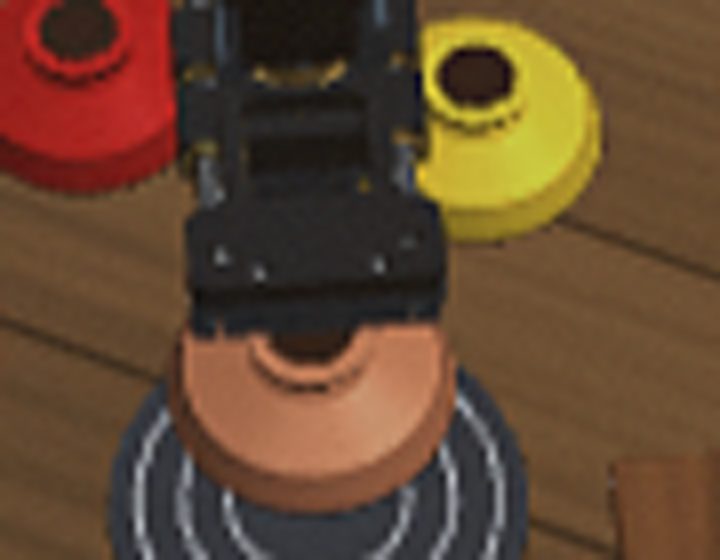

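```bash
python3 - <<'E'
from h import *
np.set_printoptions(precision=3,suppress=True)
z=np.load('scene0.npz');p,d=z['p'],z['d']
print('proj TCP',proj('scene',[[.1665,-.602,.1858],[.1665,-.602,.2646]]))
C=cloud('scene',d,(150,0,240,90))
cv2.imwrite('pics/g0.png',cv2.resize(p[0:90,150:240,::-1],None,fx=6,fy=6,interpolation=cv2.INTER_CUBIC))
for u in(168,172,212,214,216):
  for v in range(40,76,3): print(u,v,p[v,u],C[v,u-150])
W=cloud('scene',np.load('scene0.npz')['d'],(300,268,340,282)); print('wheel z',np.median(W[...,2]))
E
```

```text
proj TCP [[202.065  75.142]
 [196.451  54.414]]
168 40 [22 27 28] [ 0.212 -0.654  0.332]
168 43 [24 23 24] [ 0.217 -0.652  0.326]
168 46 [33 32 37] [ 0.221 -0.652  0.318]
168 49 [20 20 21] [ 0.219 -0.658  0.305]
168 52 [43 48 49] [ 0.223 -0.658  0.298]
168 55 [62 68 66] [-0.261 -1.144 -0.204]
168 58 [61 65 65] [-0.252 -1.142 -0.213]
168 61 [60 64 64] [-0.249 -1.145 -0.228]
168 64 [63 65 65] [-0.247 -1.149 -0.245]
168 67 [61 65 65] [-0.248 -1.156 -0.265]
168 70 [62 66 66] [-0.247 -1.161 -0.283]
168 73 [61 67 66] [-0.238 -1.159 -0.293]
172 40 [17 16 18] [ 0.205 -0.645  0.33 ]
172 43 [56 47 30] [ 0.201 -0.652  0.315]
172 46 [34 37 40] [ 0.213 -0.644  0.316]
172 49 [16 16 19] [ 0.219 -0.642  0.31 ]
172 52 [46 51 50] [ 0.219 -0.646  0.298]
172 55 [65 69 68] [-0.273 -1.132 -0.209]
172 58 [62 67 66] [-0.269 -1.134 -0.223]
172 61 [65 70 68] [-0.266 -1.137 -0.238]
172 64 [63 65 65] [-0.26  -1.137 -0.251]
172 67 [60 63 64] [-0.258 -1.141 -0.268]
172 70 [64 68 68] [-0.252 -1.141 -0.28 ]
172 73 [65 68 67] [-0.253 -1.149 -0.301]
212 40 [38 39 41] [ 0.17  -0.528  0.338]
212 43 [40 42 45] [ 0.18  -
[... 735 characters left out ...]
6 -0.542  0.258]
214 64 [29 31 34] [ 0.172 -0.54   0.252]
214 67 [28 29 29] [ 0.165 -0.548  0.233]
214 70 [27 27 31] [ 0.167 -0.549  0.223]
214 73 [73 53 38] [-0.038 -0.721 -0.001]
216 40 [35 35 37] [ 0.16  -0.521  0.334]
216 43 [39 40 42] [ 0.172 -0.514  0.334]
216 46 [22 21 21] [ 0.178 -0.512  0.329]
216 49 [29 33 34] [ 0.181 -0.512  0.32 ]
216 52 [31 35 39] [ 0.179 -0.516  0.307]
216 55 [47 48 50] [ 0.18  -0.518  0.297]
216 58 [30 33 38] [ 0.147 -0.546  0.254]
216 61 [33 35 41] [ 0.149 -0.547  0.244]
216 64 [31 36 38] [ 0.155 -0.546  0.237]
216 67 [32 37 40] [ 0.162 -0.542  0.233]
216 70 [54 58 63] [ 0.162 -0.546  0.22 ]
216 73 [97 71 47] [-0.04  -0.713 -0.   ]
wheel z 0.10025084645281712
```

View pics/g0.png

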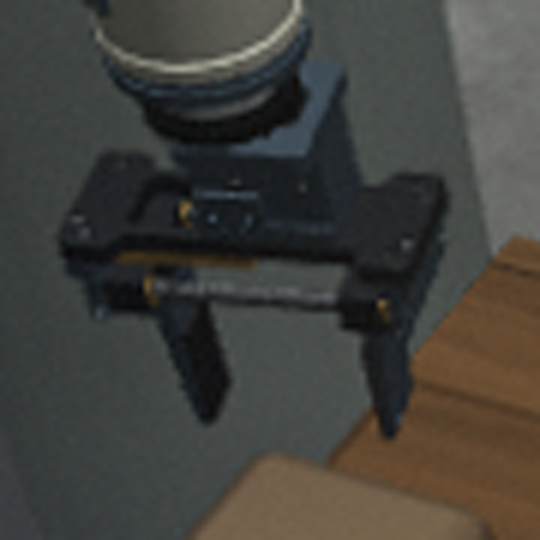

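The depth data says the real fingertip sits about 2–3 cm higher than the reported TCP. The first picture's open tips show the same thing, and so does the visible underside of the body. At this height the finger would ride on the jar's shoulder and tip it. I'll back off and measure the shut tip where it's in plain view.

apply_moves(delta_pos=[[0, 0, -0.02], [0, 0, -0.04], [0, -0.03, -0.04], [0, -0.07, -0.04], [0, -0.1, -0.04], [0, -0.1, -0.04]], delta_rot=[[0, 0, 0], [0, 0, 0], [0, 0, 0], [0, 0, 0], [0, 0, 0], [0, 0, 0]], claw=[0, 0, 0, 0, 0, 0])

```text
time: 5.73
ee_pos: [0.4975, -0.06, 0.2211]
eef_rot: [[0.47, 0.008, 0.882], [-0.882, -0.002, 0.47], [0.006, -1.0, 0.007]]
force: [1.4, -0.9, 0.1]
grip_width: 0.0006
```

```bash
python3 - <<'E'
from h import *
print(sense()['ee_pos'],delta([.35,-.42,.215],np.radians(-50)))
E
```

```text
[ 0.49754871 -0.0600426   0.22108181] (array([ 0.2482,  0.0055, -0.2996]), array([-9.3000e-03,  1.3625e+00,  3.0000e-04]))
```

apply_moves(delta_pos=[[0.248, 0, -0.3], [0.248, 0, -0.3], [0.248, 0, -0.3], [0.248, 0, -0.3], [0.248, 0, -0.3], [0.248, 0, -0.3], [0.248, 0, -0.3], [0.248, 0, -0.3], [0.248, 0, -0.3], [0.248, 0, -0.3], [0.248, 0, -0.3], [0.248, 0, -0.3]], delta_rot=[[0, 1.36, 0], [0, 1.36, 0], [0, 1.36, 0], [0, 1.36, 0], [0, 1.36, 0], [0, 1.36, 0], [0, 1.36, 0], [0, 1.36, 0], [0, 1.36, 0], [0, 1.36, 0], [0, 1.36, 0], [0, 1.36, 0]], claw=[0, 0, 0, 0, 0, 0, 0, 0, 0, 0, 0, 0])

```text
time: 6.73
ee_pos: [0.3461, -0.4203, 0.2151]
eef_rot: [[-0.769, -0.0, 0.639], [-0.639, 0.0, -0.769], [-0.0, -1.0, -0.0]]
force: [0.8, -0.0, 0.6]
grip_width: 0.0004
```

```bash
python3 - <<'E'
from h import *
np.set_printoptions(precision=3,suppress=True)
s=sense(); print(s['time'],s['ee_pos'],s['eef_rot'],s['grip_width'])
p,d=capture('scene'); np.savez('s4.npz',p=p,d=d)
t=np.array(s['ee_pos']); a=proj('scene',[t,t+[0,0,.03],t+[0,0,.0788]]);print(a)
u,v=a[0].astype(int); x0,y0=u-50,max(v-70,0)
C=cloud('scene',d,(x0,y0,u+50,v+20))
im=cv2.resize(p[y0:v+20,x0:u+50,::-1],None,fx=6,fy=6,interpolation=cv2.INTER_CUBIC)
for q in a: cv2.circle(im,tuple(np.int32((q-[x0,y0]+.5)*6)),3,(0,255,0),-1)
cv2.imwrite('pics/g1.png',im)
for vv in range(v-30,v+4,2): print(vv,p[vv,u],C[vv-y0,50],C[vv-y0,47])
cv2.imwrite('pics/s4.png',p[:,:,::-1])
E
```

```text
6.7333 [ 0.346 -0.42   0.215] [[-0.769 -0.     0.639]
 [-0.639  0.    -0.769]
 [-0.    -1.    -0.   ]] 0.0004262688319052978
[[221.525 122.322]
 [219.553 114.63 ]
 [216.184 101.478]]
92 [38 40 41] [ 0.357 -0.388  0.347] [ 0.36  -0.395  0.347]
94 [42 43 44] [ 0.36  -0.386  0.344] [ 0.363 -0.394  0.344]
96 [21 18 18] [ 0.365 -0.384  0.341] [ 0.366 -0.393  0.34 ]
98 [24 23 22] [ 0.366 -0.385  0.336] [ 0.373 -0.389  0.34 ]
100 [24 23 23] [ 0.37  -0.383  0.333] [ 0.373 -0.39   0.333]
102 [36 38 40] [ 0.352 -0.399  0.305] [ 0.349 -0.412  0.298]
104 [33 37 39] [ 0.354 -0.4    0.299] [ 0.358 -0.406  0.3  ]
106 [32 35 38] [ 0.353 -0.402  0.29 ] [ 0.2   -0.541  0.106]
108 [35 38 42] [ 0.353 -0.404  0.282] [ 0.36  -0.408  0.287]
110 [34 37 40] [ 0.354 -0.405  0.275] [ 0.36  -0.41   0.279]
112 [31 30 32] [ 0.355 -0.405  0.269] [ 0.361 -0.41   0.272]
114 [25 24 27] [ 0.357 -0.406  0.262] [ 0.364 -0.41   0.268]
116 [28 26 24] [ 0.358 -0.406  0.256] [ 0.362 -0.414  0.257]
118 [26 23 21] [ 0.209 -0.534  0.063] [ 0.367 -0.411  0.255]
120 [57 45 35] [ 0.205 -0.539  0.048] [ 0.218 -0.541  0.059]
122 [57 47 36] [ 0.207 -0.54   0.04 ] [ 0.224 -0.538  0.057]
124 [56 46 35] [ 0.208 -0.541  0.032] [ 0.225 -0.539  0.048]
```

View pics/g1.png

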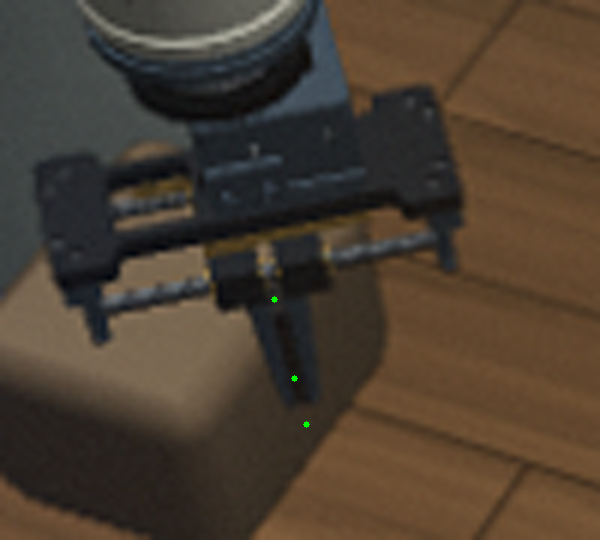

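The shut tip appears near (221,119.5), about 30 mm above the projected TCP. Three checks give the same offset: the open tips, the shut tip and the underside of the body. So I'll command a TCP z of about 0.086 to put the real tip at about 0.116. Going back now.

```bash
python3 - <<'E'
from h import *
print(delta([.4908,-.0628,.215],np.radians(28.4)))
E
```

```text
(array([-0.3404,  0.0004, -0.1793]), array([ 2.0000e-04, -1.3649e+00, -4.0000e-04]))
```

apply_moves(delta_pos=[[-0.34, 0, -0.18], [-0.34, 0, -0.18], [-0.34, 0, -0.18], [-0.34, 0, -0.18], [-0.34, 0, -0.18], [-0.34, 0, -0.18], [-0.34, 0, -0.18], [-0.34, 0, -0.18], [-0.34, 0, -0.18], [-0.34, 0, -0.18], [-0.34, 0, -0.18], [-0.34, 0, -0.18]], delta_rot=[[0, -1.365, 0], [0, -1.365, 0], [0, -1.365, 0], [0, -1.365, 0], [0, -1.365, 0], [0, -1.365, 0], [0, -1.365, 0], [0, -1.365, 0], [0, -1.365, 0], [0, -1.365, 0], [0, -1.365, 0], [0, -1.365, 0]], claw=[0, 0, 0, 0, 0, 0, 0, 0, 0, 0, 0, 0])

```text
time: 7.78
ee_pos: [0.4906, -0.0607, 0.2155]
eef_rot: [[0.487, 0.0, 0.873], [-0.873, 0.0, 0.487], [-0.0, -1.0, 0.0]]
force: [-0.4, 0.5, -0.2]
grip_width: 0.0001
```

apply_moves(delta_pos=[[0, 0, 0], [0, 0.03, 0], [0, 0.06, 0], [0, 0.09, 0], [0, 0.115, 0], [0, 0.129, 0], [0, 0.129, 0], [0, 0.129, 0]], delta_rot=[[0, 0, 0], [0, 0, 0], [0, 0, 0], [0, 0, 0], [0, 0, 0], [0, 0, 0], [0, 0, 0], [0, 0, 0]], claw=[0, 0, 0, 0, 0, 0, 0, 0])

```text
time: 8.45
ee_pos: [0.4902, -0.0628, 0.0864]
eef_rot: [[0.473, -0.001, 0.881], [-0.881, 0.0, 0.473], [-0.001, -1.0, -0.001]]
force: [-0.6, -0.4, 0.1]
grip_width: 0.0003
```

```bash
python3 - <<'E'
from h import *
np.set_printoptions(precision=4,suppress=True)
s=sense(); print(s['time'],s['ee_pos'],s['force'],delta([.4908,-.0628,.086],np.radians(28.4)))
d=np.array([.8796,.4757]); v=np.array([.570,-.020])-s['ee_pos'][:2]; print('along',v@d,'lat(toward -toolx)',v@[-d[1],d[0]])
p,_=capture('scene'); print(track(p))
C=cloud('scene',_,(290,200,350,250)); 
for u in(313,319,325):
  for vv in range(226,242,1): print(u,vv,p[vv,u],C[vv-200,u-290])
cv2.imwrite('pics/s5.png',cv2.resize(p[190:295,260:400,::-1],None,fx=4,fy=4,interpolation=cv2.INTER_CUBIC))
E
```

```text
8.45 [ 0.4902 -0.0628  0.0864] [-0.5761 -0.4061  0.0519] (array([0.0003, 0.0004, 0.0006]), array([ 0.0009, -0.003 , -0.0008]))
along 0.09059520691231851 lat(toward -toolx) -0.00033086386827392886
(array([0., 0.]), np.float64(5.250000476837158))
313 226 [32 26 21] [ 0.5739 -0.0299  0.233 ]
313 227 [32 27 24] [ 0.5738 -0.0301  0.2282]
313 228 [36 33 33] [ 0.5731 -0.0306  0.2222]
313 229 [37 36 37] [ 0.5716 -0.0314  0.2149]
313 230 [38 38 39] [ 0.5685 -0.033   0.2047]
313 231 [32 32 33] [ 0.5656 -0.0345  0.1946]
313 232 [88 55 42] [ 0.4602 -0.0861  0.    ]
313 233 [172 109  77] [ 0.5429 -0.0458  0.1438]
313 234 [165 104  73] [ 0.5455 -0.0447  0.1434]
313 235 [167 107  76] [ 0.5492 -0.043   0.1451]
313 236 [183 119  85] [ 0.5626 -0.0365  0.1646]
313 237 [196 130  93] [ 0.5646 -0.0357  0.1632]
313 238 [183 119  85] [ 0.5679 -0.0342  0.1643]
313 239 [108  68  49] [ 0.5702 -0.0332  0.1634]
313 240 [72 46 35] [ 0.5738 -0.0315  0.165 ]
313 241 [70 44 32] [ 0.577  -0.0301  0.166 ]
319 226 [33 25 19] [ 0.5664 -0.0173  0.23  ]
319 227 [36 31 28] [ 0.5682 -0.0166  0.2285]
319 228 [38 36 37] [ 0.5
[... 667 characters left out ...]
227 [34 29 30] [ 0.5577 -0.0051  0.2205]
325 228 [36 36 35] [ 0.557  -0.0054  0.2147]
325 229 [37 37 38] [ 0.5528 -0.0072  0.2026]
325 230 [45 41 40] [ 0.553  -0.0072  0.1983]
325 231 [78 61 45] [ 0.5521 -0.0075  0.192 ]
325 232 [126  86  57] [ 0.4438 -0.0541 -0.0038]
325 233 [166 105  72] [ 0.5316 -0.0163  0.1461]
325 234 [177 111  79] [ 0.5332 -0.0156  0.1438]
325 235 [177 112  78] [ 0.5364 -0.0143  0.1445]
325 236 [178 113  80] [ 0.5396 -0.0128  0.1453]
325 237 [183 117  82] [ 0.5465 -0.0099  0.1526]
325 238 [191 125  90] [ 0.5548 -0.0063  0.1626]
325 239 [192 127  90] [ 0.5586 -0.0047  0.1645]
325 240 [192 125  89] [ 0.5608 -0.0037  0.1636]
325 241 [192 125  89] [ 0.5647 -0.002   0.1657]
```

View pics/s5.png

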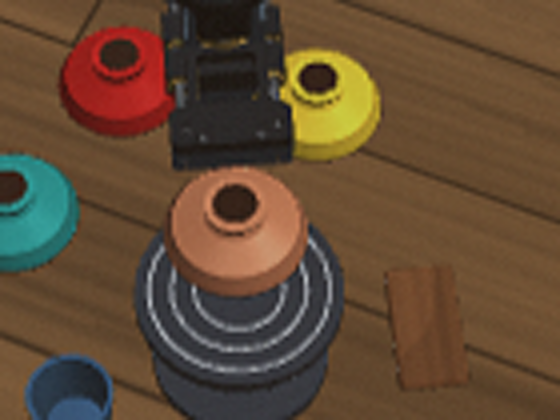

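The jar hasn't moved, the finger is aligned, and the body's underside at about 0.194 is consistent with the offset. Next is a slow approach.

apply_moves(delta_pos=[[0, 0, 0.008], [0, 0, 0.016], [0, 0, 0.021], [0, 0, 0.024], [0, 0, 0.026], [0, 0, 0.028], [0, 0, 0.03], [0, 0, 0.032], [0, 0, 0.034], [0, 0, 0.036], [0, 0, 0.036], [0, 0, 0.036]], delta_rot=[[0, 0, 0], [0, 0, 0], [0, 0, 0], [0, 0, 0], [0, 0, 0], [0, 0, 0], [0, 0, 0], [0, 0, 0], [0, 0, 0], [0, 0, 0], [0, 0, 0], [0, 0, 0]], claw=[0, 0, 0, 0, 0, 0, 0, 0, 0, 0, 0, 0])

```text
time: 9.5
ee_pos: [0.5223, -0.0454, 0.0864]
eef_rot: [[0.475, -0.0, 0.88], [-0.88, 0.0, 0.475], [-0.0, -1.0, 0.0]]
force: [-1.0, -0.2, -0.7]
grip_width: 0.0004
```

```bash
cat > l2.py <<'E'
from h import *
import sys
np.set_printoptions(precision=4,suppress=True)
s=sense(); print(s['time'],s['ee_pos'],s['force'])
d=np.array([.8796,.4757]); v=np.array([.570,-.020])-s['ee_pos'][:2]; print('along to old jar',v@d)
p,_=capture('scene'); print('track',track(p))
cv2.imwrite(f'pics/{sys.argv[1]}.png',cv2.resize(p[190:295,260:400,::-1],None,fx=4,fy=4,interpolation=cv2.INTER_CUBIC))
E
python3 l2.py s6
```

```text
9.5 [ 0.5223 -0.0454  0.0864] [-0.9788 -0.1989 -0.712 ]
along to old jar 0.05401451457779736
track (array([0.0036, 0.0019]), np.float64(304.1041259765625))
```

View pics/s6.png

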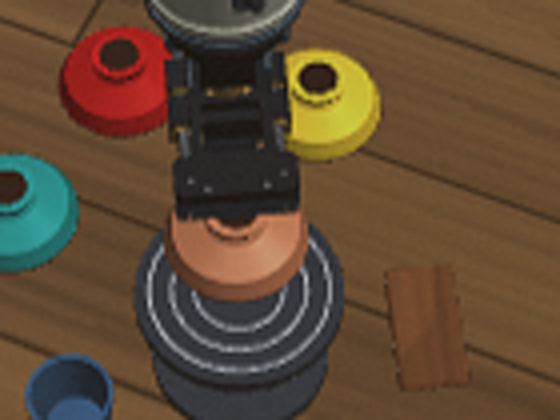

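The jar has started sliding, about 4–6 mm, and upright. Continuing slowly.

apply_moves(delta_pos=[[0, 0, 0.001], [0, 0, 0.002], [0, 0, 0.003], [0, 0, 0.004], [0, 0, 0.005], [0, 0, 0.006], [0, 0, 0.007], [0, 0, 0.008], [0, 0, 0.009], [0, 0, 0.01], [0, 0, 0.01]], delta_rot=[[0, 0, 0], [0, 0, 0], [0, 0, 0], [0, 0, 0], [0, 0, 0], [0, 0, 0], [0, 0, 0], [0, 0, 0], [0, 0, 0], [0, 0, 0], [0, 0, 0]], claw=[0, 0, 0, 0, 0, 0, 0, 0, 0, 0, 0])

```text
time: 10.47
ee_pos: [0.5313, -0.0406, 0.0865]
eef_rot: [[0.475, 0.0, 0.88], [-0.88, -0.0, 0.475], [0.0, -1.0, 0.0]]
force: [-1.3, -0.3, -0.5]
grip_width: 0.0007
```

apply_moves(delta_pos=[[0, 0, -0.004], [0, 0, -0.015], [0, 0, -0.03], [0, 0, -0.045], [0, 0, -0.045]], delta_rot=[[0, 0, 0], [0, 0, 0], [0, 0, 0], [0, 0, 0], [0, 0, 0]], claw=[0, 0, 0, 0, 0])

```text
time: 10.88
ee_pos: [0.4884, -0.0629, 0.0863]
eef_rot: [[0.474, -0.002, 0.88], [-0.88, 0.0, 0.474], [-0.001, -1.0, -0.002]]
force: [0.4, -0.4, -0.3]
grip_width: 0.0002
```

```bash
python3 l2.py s7; python3 look.py 7b 319 247
```

```text
10.8833 [ 0.4884 -0.0629  0.0863] [ 0.3967 -0.3858 -0.2616]
along to old jar 0.09220389725843538
track (array([0.0127, 0.0064]), np.float64(498.30450439453125))
10.9333 [ 0.48991448 -0.06261087  0.08655265] [ 0.28381836  1.14646294 -0.60862102]
mouth [318.16463724 246.34728564] jar [ 0.5846063 -0.0123519] need [0.0087937 0.0065519]
```

View pics/s7b.png

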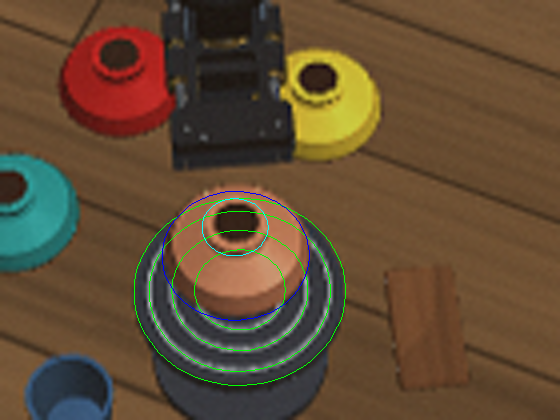

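The scene view shows the jar upright, moved 14 mm along the planned line (mouth at 318,246), with about 12 mm left. Next tap: 10 mm beyond the last contact, which is at +45.

apply_moves(delta_pos=[[0, 0, 0.015], [0, 0, 0.03], [0, 0, 0.038], [0, 0, 0.042], [0, 0, 0.044], [0, 0, 0.046], [0, 0, 0.048], [0, 0, 0.05], [0, 0, 0.052], [0, 0, 0.0535], [0, 0, 0.055], [0, 0, 0.055]], delta_rot=[[0, 0, 0], [0, 0, 0], [0, 0, 0], [0, 0, 0], [0, 0, 0], [0, 0, 0], [0, 0, 0], [0, 0, 0], [0, 0, 0], [0, 0, 0], [0, 0, 0], [0, 0, 0]], claw=[0, 0, 0, 0, 0, 0, 0, 0, 0, 0, 0, 0])

```text
time: 11.98
ee_pos: [0.5401, -0.0358, 0.0865]
eef_rot: [[0.475, 0.0, 0.88], [-0.88, 0.0, 0.475], [0.0, -1.0, 0.0]]
force: [-1.2, -1.4, -0.0]
grip_width: 0.0008
```

apply_moves(delta_pos=[[0, 0, -0.004], [0, 0, -0.015], [0, 0, -0.03], [0, 0, -0.054], [0, 0, -0.054], [0, 0, -0.054]], delta_rot=[[0, 0, 0], [0, 0, 0], [0, 0, 0], [0, 0, 0], [0, 0, 0], [0, 0, 0]], claw=[0, 0, 0, 0, 0, 0])

```text
time: 12.48
ee_pos: [0.491, -0.0621, 0.0866]
eef_rot: [[0.474, -0.001, 0.881], [-0.881, 0.0, 0.474], [-0.0, -1.0, -0.0]]
force: [0.2, 0.3, -0.0]
grip_width: 0.0005
```

```bash
python3 l2.py s8; python3 look.py 8b 319 250
```

```text
12.4833 [ 0.491  -0.0621  0.0866] [ 0.2192  0.3235 -0.0482]
along to old jar 0.0895542327932525
track (array([0.0216, 0.0112]), np.float64(565.037841796875))
12.5333 [ 0.49203542 -0.06193804  0.08670226] [ 0.80708121 -0.73048271  0.1286524 ]
mouth [318.30404899 249.66258435] jar [ 0.59332784 -0.00811952] need [7.21592472e-05 2.31952069e-03]
```

View pics/s8b.png

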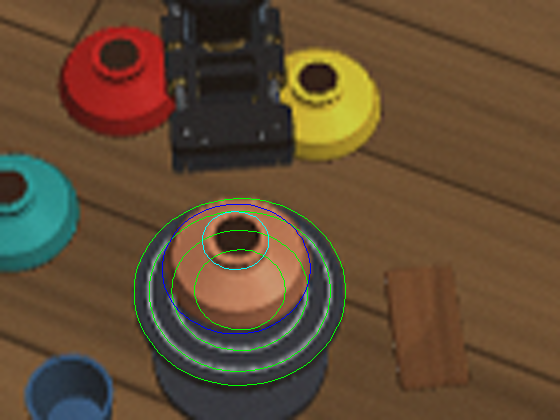

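The scene view shows the jar almost centred, with 2–4 mm left. I'll lift and swing aside to get a clear top view.

apply_moves(delta_pos=[[0, -0.04, 0], [0, -0.08, 0], [0, -0.12, 0], [0.3, -0.12, -0.2], [0.3, -0.12, -0.2], [0.3, -0.12, -0.2], [0.3, -0.12, -0.2], [0.3, -0.12, -0.2], [0.3, -0.12, -0.2], [0.3, -0.12, -0.2], [0.3, -0.12, -0.2], [0.3, -0.12, -0.2]], delta_rot=[[0, 0, 0], [0, 0, 0], [0, 0, 0], [0, 0, 0], [0, 0, 0], [0, 0, 0], [0, 0, 0], [0, 0, 0], [0, 0, 0], [0, 0, 0], [0, 0, 0], [0, 0, 0]], claw=[0, 0, 0, 0, 0, 0, 0, 0, 0, 0, 0, 0])

```text
time: 13.58
ee_pos: [0.4586, -0.4244, 0.2063]
eef_rot: [[0.474, 0.0, 0.88], [-0.88, -0.001, 0.474], [0.001, -1.0, -0.0]]
force: [0.0, 1.1, -0.3]
grip_width: 0.0008
```

```bash
cat > l3.py <<'E'
from h import *
import sys
np.set_printoptions(precision=4,suppress=True); t=sys.argv[1]
yy,xx=np.mgrid[:480,:640]
print(sense()['time'],sense()['ee_pos'])
for n,g,c0,mr in(('top',(314.5,213),(.5943,-.0078),7),('scene',(319,250),(.5934,-.0058),9)):
    p,d=capture(n); np.savez(f'{n}{t}.npz',p=p,d=d)
    hs=cv2.cvtColor(p,cv2.COLOR_RGB2HSV).astype(int)
    a=mouth(p,g,mr); a=mouth(p,a,mr); j=unproj(n,[a],.163)[0]
    # ring fit on visible rings
    ctr=proj(n,[[*c0,.1]])[0]; near=np.hypot(xx-ctr[0],yy-ctr[1])<36
    U=unproj(n,np.c_[xx[near],yy[near]],.1); V=hs[...,2][near].astype(float); S=hs[...,1][near]
    def cost(c):
        r=np.hypot(*(U-c).T); k=(S<75)&(r<.067)&(r>.026); tt=sum(np.exp(-((r-R)/.0015)**2) for R in(.03,.045,.06))
        return -np.corrcoef(tt[k],V[k])[0,1]
    b=min((cost(np.array(c0)+[x,y]),x,y) for x in np.arange(-.004,.0041,.0005) for y in np.arange(-.004,.0041,.0005)); w=np.array(c0)+b[1:]
    # silhouette: terracotta pixels, weighted centroid vs model disc centroid
    print(n,'mouth',a,'jar',j,'wheel',w,b[0],'need',w-j)
    m=((hs[...,1]>75)&(hs[...,0]<18)&(np.hypot(xx-a[0],yy-a[1])<26)).astype(np.uint8)
    if n=='top':
        cs,_=cv2.findContours(m,0,1); cc=max(cs,key=cv2.contourArea)[:,0]; P=unproj('top',cc,.128)
        f=least_squares(lambda c:np.hypot(*(P-c[:2]).T)-c[2],[*P.mean(0),.048],loss='soft_l1',f_scale=.001).x; print('silhouette',f,'need',w-f[:2])
    overlay(n,p,f'pics/{n}{t}.png',j,w,(260,180,380,270) if n=='top' else (260,190,400,295))
    cv2.imwrite(f'pics/{n}{t}full.png',p[:,:,::-1])
    x0,y0=int(a[0])-32,int(a[1])-28; cv2.imwrite(f'pics/{n}{t}z.png',cv2.resize(p[y0:y0+62,x0:x0+64,::-1],None,fx=8,fy=8,interpolation=cv2.INTER_CUBIC))
E
python3 l3.py A
```

```text
13.5833 [ 0.4586 -0.4244  0.2063]
top mouth [314.3566 214.4674] jar [ 0.5912 -0.0093] wheel [ 0.5943 -0.0078] -0.8862608919555491 need [0.0031 0.0015]
silhouette [ 0.5913 -0.0091  0.0467] need [0.003  0.0013]
scene mouth [318.3492 249.6456] jar [ 0.5932 -0.008 ] wheel [ 0.5934 -0.0058] -0.918483553473241 need [0.0002 0.0022]
```

View pics/topAz.png

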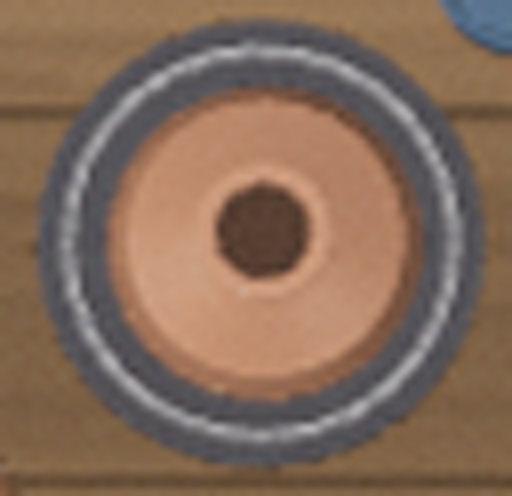

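View pics/topA.png

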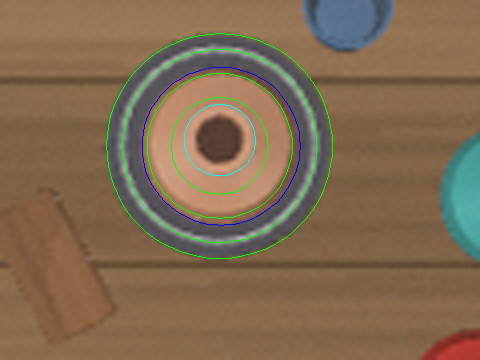

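In the clear top view the jar (314.4,214.5) sits about 3.4 mm short along the push line; the scene camera says 2.2 mm. One more small tap of 2.5 mm past the last contact.

apply_moves(delta_pos=[[-0.3, 0, 0.2], [-0.3, 0, 0.2], [-0.3, 0, 0.2], [-0.3, 0, 0.2], [-0.3, 0, 0.2], [-0.3, 0, 0.2], [-0.3, 0, 0.2], [-0.3, 0, 0.2], [-0.3, 0, 0.2], [-0.3, 0, 0.2], [-0.3, 0, 0.2], [-0.3, 0, 0.2]], delta_rot=[[0, 0, 0], [0, 0, 0], [0, 0, 0], [0, 0, 0], [0, 0, 0], [0, 0, 0], [0, 0, 0], [0, 0, 0], [0, 0, 0], [0, 0, 0], [0, 0, 0], [0, 0, 0]], claw=[0, 0, 0, 0, 0, 0, 0, 0, 0, 0, 0, 0])

```text
time: 14.68
ee_pos: [0.4925, -0.0615, 0.2065]
eef_rot: [[0.476, 0.0, 0.879], [-0.879, -0.0, 0.476], [0.0, -1.0, 0.0]]
force: [-0.4, -0.6, -0.4]
grip_width: 0.0001
```

apply_moves(delta_pos=[[0, 0.03, 0], [0, 0.06, 0], [0, 0.09, 0], [0, 0.11, 0], [0, 0.12, 0], [0, 0.12, 0], [0, 0.12, 0], [0, 0.12, 0]], delta_rot=[[0, 0, 0], [0, 0, 0], [0, 0, 0], [0, 0, 0], [0, 0, 0], [0, 0, 0], [0, 0, 0], [0, 0, 0]], claw=[0, 0, 0, 0, 0, 0, 0, 0])

```text
time: 15.35
ee_pos: [0.493, -0.0623, 0.0872]
eef_rot: [[0.474, 0.001, 0.88], [-0.88, -0.0, 0.474], [0.001, -1.0, 0.001]]
force: [-0.6, -0.1, 0.6]
grip_width: 0.0003
```

```bash
python3 - <<'E'
from h import *
s=sense();print(s['time'],s['ee_pos'],delta([.5423,-.0346,.0865]))
E
```

```text
15.35 [ 0.49296697 -0.06230592  0.08723355] [-0.001   0.0008  0.0566]
```

apply_moves(delta_pos=[[0, 0, 0.015], [0, 0, 0.03], [0, 0, 0.042], [0, 0, 0.048], [0, 0, 0.051], [0, 0, 0.053], [0, 0, 0.054], [0, 0, 0.055], [0, 0, 0.056], [0, 0, 0.0565], [0, 0, 0.0565], [0, 0, 0.0565]], delta_rot=[[0, 0, 0], [0, 0, 0], [0, 0, 0], [0, 0, 0], [0, 0, 0], [0, 0, 0], [0, 0, 0], [0, 0, 0], [0, 0, 0], [0, 0, 0], [0, 0, 0], [0, 0, 0]], claw=[0, 0, 0, 0, 0, 0, 0, 0, 0, 0, 0, 0])

```text
time: 16.35
ee_pos: [0.5418, -0.0348, 0.0865]
eef_rot: [[0.475, -0.0, 0.88], [-0.88, -0.0, 0.475], [-0.0, -1.0, -0.0]]
force: [-2.0, -0.4, 0.5]
grip_width: 0.0002
```

apply_moves(delta_pos=[[0, 0, -0.004], [0, 0, -0.015], [0, 0, -0.035], [0, 0, -0.055], [0, 0, -0.055], [0, 0, -0.055]], delta_rot=[[0, 0, 0], [0, 0, 0], [0, 0, 0], [0, 0, 0], [0, 0, 0], [0, 0, 0]], claw=[0, 0, 0, 0, 0, 0])

```text
time: 16.85
ee_pos: [0.4927, -0.0614, 0.0866]
eef_rot: [[0.474, -0.0, 0.881], [-0.881, 0.0, 0.474], [-0.0, -1.0, -0.0]]
force: [1.1, -0.2, 0.3]
grip_width: 0.0006
```

apply_moves(delta_pos=[[0, -0.04, 0], [0, -0.08, 0], [0, -0.12, 0], [0.3, -0.12, -0.2], [0.3, -0.12, -0.2], [0.3, -0.12, -0.2], [0.3, -0.12, -0.2], [0.3, -0.12, -0.2], [0.3, -0.12, -0.2], [0.3, -0.12, -0.2], [0.3, -0.12, -0.2], [0.3, -0.12, -0.2]], delta_rot=[[0, 0, 0], [0, 0, 0], [0, 0, 0], [0, 0, 0], [0, 0, 0], [0, 0, 0], [0, 0, 0], [0, 0, 0], [0, 0, 0], [0, 0, 0], [0, 0, 0], [0, 0, 0]], claw=[0, 0, 0, 0, 0, 0, 0, 0, 0, 0, 0, 0])

```text
time: 17.85
ee_pos: [0.4598, -0.4238, 0.2065]
eef_rot: [[0.474, 0.001, 0.881], [-0.881, -0.001, 0.474], [0.001, -1.0, -0.0]]
force: [-0.1, -0.7, -0.3]
grip_width: 0.0002
```

```bash
python3 l3.py B
```

```text
17.85 [ 0.4598 -0.4238  0.2065]
top mouth [314.0107 213.7264] jar [ 0.593  -0.0085] wheel [ 0.5943 -0.0078] -0.8883758413215402 need [0.0013 0.0007]
silhouette [ 0.5931 -0.0081  0.0467] need [0.0012 0.0003]
scene mouth [318.4532 250.3933] jar [ 0.5951 -0.0069] wheel [ 0.5934 -0.0058] -0.9284517242013266 need [-0.0017  0.0011]
```

View pics/topBz.png

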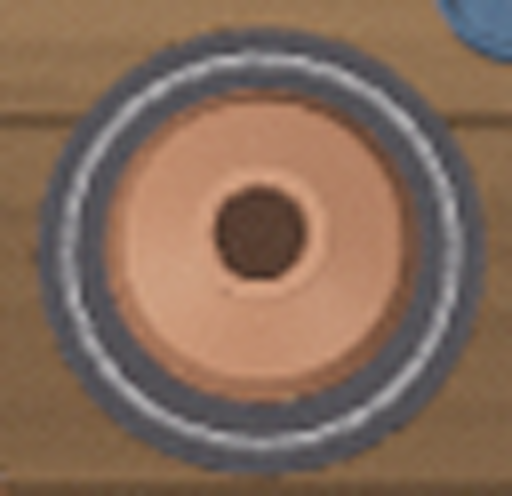

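View pics/sceneBfull.png

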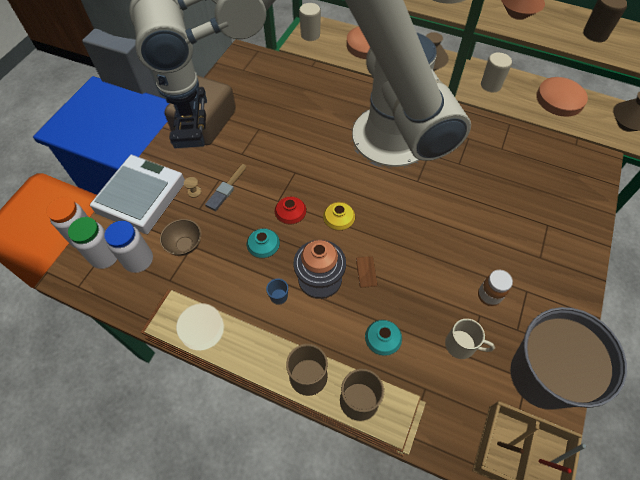

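Both cameras put the jar within 2 mm of centre and upright, and the arm is clear. I'll compare the bystanders with the first picture, then hand in.

```bash
python3 - <<'E'
from h import *
a=np.load('top0.npz')['p'].astype(int);b=np.load('topB.npz')['p'].astype(int)
D=cv2.blur(np.abs(a-b).max(2).astype(np.float32),(3,3))
for n,(u,v) in dict(cup=(347,181),rib=(272,246),glaze=(138,272),mug=(152,207),bowl=(475,196),spool=(502,265),brush=(466,285),turq=(388,229),turq2=(230,180),red=(380,281),yel=(324,296),jar=(316,218)).items(): print(n,D[v-14:v+14,u-14:u+14].max())
hand_in()
E
```

```text
cup 7.6666665
rib 8.888889
glaze 7.4444447
mug 7.6666665
bowl 7.888889
spool 118.0
brush 40.22222
turq 8.555555
turq2 8.0
red 8.111111
yel 21.444445
jar 117.0
the job is handed in; nothing more can be done
```

```bash
python3 - <<'E'
import cv2,numpy as np
a=np.load('scene0.npz')['p'].astype(int);b=np.load('sceneB.npz')['p'].astype(int)
D=cv2.blur(np.abs(a-b).max(2).astype(np.float32),(3,3))
for n,(u,v) in dict(spool=(192,187),brush=(218,192),yel=(340,216)).items(): print(n,D[v-10:v+10,u-10:u+10].max())
E
```

```text
spool 3.8888888
brush 3.6666667
yel 3.6666667
```

The jar now stands upright at about the middle of the wheel head, and I've handed the job in at about 18 s. I pushed it there in three slow, low taps with the backs of the shut fingers, with no sign of tipping. The arm is clear of everything.

- **Centring:** the top camera shows the jar about 1.4 mm off centre and the scene camera about 2.0 mm. They disagree by about 3 mm in x, with the remaining error in opposite directions, but both are inside the 5 mm limit.
- **Other things on the table:** I compared first and last pictures, and none of the bystanders or look-alikes had moved. In the top view the spool and brush area and the yellow jar looked different, probably the arm or its shadow. The scene camera shows all three unchanged.
- **Fingertip height:** the real fingertips were about 30 mm higher than the reported tool position. My first approach came in too high because of this. I saw no contact or jar movement, so I backed off, measured the offset in the images and corrected for it before tapping.
- **Force readings:** sensor noise of about 1 N was similar to the tap force, so I judged contact from the pictures instead.

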